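# Lock the discharge head in its service cradle with pin and R-clip

## Task

Lock the chrome discharge head into the blue service cradle: push the red-headed locking pin fully home against its washers, then take the R-clip from its stand and push its straight leg down through the cross hole in the pin's bare end until the yellow sleeve sits on the pin and the bow has sprung over the pin. Work gently, feeling for the hole and never forcing pin or clip, and leave everything else on the counter where it is.

Things in the scene. Friction and masses are not known exactly. Their poses are not given: they have to be found in the camera images.
- cradle: blue cradle fixed to the counter, base 130 x 150 x 12 mm, origin under its centre, y = the way the locking pin is pushed home. Cheeks (46 wide in x, tops z = 92 mm) fill |y| 30 to 50 mm; the chrome discharge head between them reaches z = 150, x = -74 to +107 mm. A level pin, 24 mm thick, runs along y at x = 0, z = 70 mm. Over 40 N on it from gripper or clip is forcing.
- pin_entry (a point): fixed point on the pin's axis at the outer face of the -y cheek (cradle x 0, y -50, z 70 mm; cradle axes). Outside it the pin carries washers, then its red head (40 mm across, 12 mm thick). The washer stack is 2 to 24 mm thick, differs each time and is not reported; the head stops on it, so when home the head's outer face is at cradle y -64 to -86 mm.
- pin (a joint): travel of the pin along cradle y: 0 = drawn out 30 mm, 0.030 = home (head tight on the washers, whatever their thickness). Starts 18 to 30 mm short of home. Slides with about 7 N of friction and stays where left.
- hole_limit (a point): fixed point on the pin's axis (cradle x 0, y +88, z 70 mm; cradle axes): where the cross hole's centre would lie with the pin home on no washers; with them it lies 2 to 24 mm short of here (to -y). The hole is always vertical, 7.6 mm wide with a 0.5 mm chamfer, its centre 150 mm from the head's outer face and 16 mm from the pin's bare +y end; pin top at z = 82 mm.
- clip: steel R-clip, 94 mm tall, 90 g, standing upright in its stand. Origin on the straight leg's axis, at the point that lies on the pin's axis when home; z up along the leg. Leg 6 mm thick, round tip at z = -33 mm. Yellow sleeve (12.4 mm thick, z 12.3 to 24.3 mm) on the leg is the stop that meets the pin's top. Its x axis must finally lie along cradle +x or -x, either will do.
- clip_grip (a point): centre of the clip's head, at clip x 8, y 0, z 50 mm (clip axes): a coil with a yellow centre, a disc 22 mm in diameter and 12 mm thick with flat faces to clip +y and -y. The place to grip, across y.
- bow (a joint): opening angle of the clip's sprung bow, 5 mm wire in the clip's x-z plane on the +x side of the leg (out to x 20, down to z -26 mm): 0 relaxed, about 0.05 rad while it passes the pin's side, nearly 0 once sprung over. Pushing it over takes about 10 to 20 N, from some 25 to 5 mm above home.
- stand: grey foot 80 x 80 x 10 mm fixed to the counter, with an upright tube (11 mm outside, 8 mm bore, rim at z = 62 mm) in which the clip's leg stands loosely, 45 mm deep; lift the clip straight up by 50 mm to free it. Origin under its centre.
- wrench: steel valve wrench, 170 mm long, lying loose; to be left alone. Origin under its middle.
- pin_ring: yellow plastic pin ring, 44 mm, 6 mm thick, lying loose; to be left alone. Origin under the ring's centre.
- spray: blue spray bottle, 52 mm in diameter, 170 mm tall, loose; to be left alone. Origin under its centre.
- plug: brass valve plug, 34 mm in diameter, 38 mm tall, loose; to be left alone. Origin under its centre.
Mind the look-alikes: they are no part of the job. What is shaped like the clip but green or purple is not meant.

How it is judged (in metres and radians):
On the way, in this order (a step that is already met when the one before it is completed fails the run):
1. the locking pin is pushed home (within 3 mm) while the clip is still in its stand (value of joint pin above 0.027 m and distance between clip and hole_limit above 0.09 m), for 0.2 s.
2. the clip's leg is in the cross hole of the home pin (value of joint pin above 0.027 m and x of clip in the frame of hole_limit between -0.006 and 0.006 m and y of clip in the frame of hole_limit between -0.029 and 0.001 m and z of clip in the frame of hole_limit below 0.035 m), for 0.1 s.
At the end, for the whole second after the job is handed in: Pin home within 3 mm; clip leg upright (0.2 rad) through the pin's cross hole, within 4 mm sideways of the pin's axis and at most 3 mm above home height (sleeve on the pin); bow square across the pin (0.3 rad) and sprung back (under 0.04 rad); clip released, at rest (value of joint pin above 0.027 m and x of clip in the frame of hole_limit between -0.004 and 0.004 m and y of clip in the frame of hole_limit between -0.029 and 0.001 m and z of clip in the frame of hole_limit between -0.006 and 0.003 m and angle between the z axis of clip and the z axis of cradle, either way round below 0.2 rad and angle between the x axis of clip and the x axis of cradle, either way round below 0.3 rad and value of joint bow below 0.04 rad and linear speed of clip below 0.02 m/s); the robot touches nothing.
It fails at once if clip or bow forced against the pin or cradle with more than 40 N (contact force between clip and cradle above 40 N).
It fails at once if the gripper presses pin or cradle with more than 40 N (contact force between the fingers and cradle above 40 N).
It fails at once if a bystander is moved by more than 20 mm (distance of any of wrench, pin_ring, spray, plug from where it was at the start of the episode above 0.02 m).
It also fails if it takes over 61 s, if anything falls off the work surface, if the arm or the gripper's body presses on something with over 40 N, if the wrist force passes 120 N, or if a joint passes its speed limit or range.

## Robot

A 7-joint arm with a two-finger parallel gripper is mounted at the origin on the work surface. World frame = base frame: x ahead of the robot, y to its left, z up, the work surface at z = 0. Lengths are in m, angles in degrees, forces in N, time in s.
With the tool pointing down it reaches from about 0.425 to 0.875 m from the base axis. Payload 8.4 kg.
Tool frame: the origin (TCP) lies at the very end of the fingers, on their centre line; the grasp point (between the pads) lies 19 mm behind it; z points along the fingers, y is the direction in which the jaws open and shut (so a half turn about z gives the same grasp; the last joint's range is limited). The gripper opens to 85 mm and grips with 20 to 120 N. Pads are 22 mm wide; open, the fingers measure 114 mm over their backs; the gripper's body (76 mm by 85 mm) begins 54 mm behind the grasp point. The pads swing forward as they close: fully open they stand 13 mm farther back than shut.
Start: joints at [-82.804, 19.091, 2.286, 83.961, -0.768, 76.965, -3.352], TCP at [0.145, 0.634, 0.231] pointing down, gripper open.
Joint ranges: [-147.57, 147.57], [-21.85, 119.76], [-74.77, 79.35], [14.55, 137.4], [-85.83, 265.84], [4.83, 119.75], [-152.11, 152.11]. Speed limits (degrees/s): [127.2, 127.2, 159.86, 159.86, 180, 180, 180].

## Interface

Orientations are given as [roll, pitch, yaw] about the fixed x, y, z axes, in that order (R = Rz(yaw) Ry(pitch) Rx(roll)).
In Python, from plant import bot gives the robot as it stands.
- The arm moves only by the tool servo_tool, never from a script. Its argument "commands" is text: rows parted by semicolons, each of 7 numbers parted by spaces: the shift along the tool's x, y, z in cm, then the turn, a rotation vector about the tool's x, y, z in degrees, then the opening, from 0 (shut) to 1 (fully open). In form: x y z ax ay az claw; .... A call has 1 to 12 rows; each row shifts and turns the pose as measured when the row begins, along the tool's axes as they then stand; what a row does not reach is not made up. A row lasts 1/12 s, in which the tool goes at most 41.7 mm and 7.16 degrees, less where a joint would pass 70% of its speed; a pose out of reach is approached as far as the arm can. A call with a gripper value outside its range is refused whole. The fingers move at their own pace and stop on an object; the grip force is fixed at half the most. Time passes only in rows, so rows that do not move let the fingers close. It gives the time, the measured TCP pose, the force and the opening at its end, in the units of the state.
- bot.state(): the state, without advancing time (a new reading comes with each control period).
- bot.grab_frame(name): name is "side" or "top"; returns the picture (384x512x3 uint8, red, green, blue); there is no depth.
- bot.camera_params(name): a dict with "intrinsics" (3x3 intrinsics, pixels), "camera_from_world" (4x4, takes a point from world to camera coordinates). Camera axes: x right, y up, looking along -z (the intrinsics and any distortion apply to the point x, -y, -z); pixel columns grow to the right and rows downward; lengths in m; the calibration is good to about 2 mm. A picture is of the moment at which its call begins. camera_params takes no time and is no camera call.
- bot.hand_in(): hands the job in, once; it reports no verdict.
The state is a dict: "t": time; "joint_pos": joint angles; "joint_vel": joint speeds; "joint_torque": joint torques, N m; "eef_pos": TCP position; "tcp_rot": TCP orientation; "contact_force": force on the tool from outside, world axes, zero at the start; "wrist_torque": the same for the moment, N m; "grip_width": finger opening in m.
Only numpy, scipy, OpenCV 4.12 (cv2) and the standard library are available. Lean on these libraries where they do the work, as an engineer would, in place of code of your own. Each camera call takes 0.05 s, during which the arm holds its last target. There are 200 camera calls.

## Working session

There is one attempt and no reset: what is moved stays moved. The work goes in short steps, Python scripts to look and compute and a tool call to move; the robot and the scene stay as the last step left them, time stands still between calls to the robot, and variables do not carry over. Pictures are saved under pics/ and viewed, about 8 in all and at most 12, crops included, and the job is handed in when it is done.

Besides the shell and the picture viewer there is one more tool, called after "Emit:" as name(argument=value, ...), one argument or row to a line, values as JSON. servo_tool: Moves the arm, as the interface text tells. Its arguments: {"type":"object","properties":{"commands":{"type":"string"}},"required":["commands"]}

```bash
mkdir -p pics
cat > h.py <<'E'
import numpy as np, cv2
from plant import bot
def cam(n):
    p=bot.camera_params(n); return np.array(p["intrinsics"]),np.array(p["camera_from_world"])
def proj(n,P):
    K,T=cam(n); c=T[:3,:3]@np.array(P)+T[:3,3]; v=K@np.array([c[0],-c[1],-c[2]]); return v[:2]/v[2]
def ray(n,uv):
    K,T=cam(n); d=np.linalg.inv(K)@np.array([*uv,1.]); d=np.array([d[0],-d[1],-d[2]]); R=T[:3,:3]
    return -R.T@T[:3,3], R.T@d
def onz(n,uv,z):
    o,d=ray(n,uv); return o+d*(z-o[2])/d[2]
def two(uvs,uvt):
    o1,d1=ray("side",uvs);o2,d2=ray("top",uvt)
    s=np.linalg.lstsq(np.c_[d1,-d2],o2-o1,rcond=None)[0]; a=o1+d1*s[0];b=o2+d2*s[1]
    return (a+b)/2,np.linalg.norm(a-b)
def grab(n): return cv2.cvtColor(np.array(bot.grab_frame(n)),cv2.COLOR_RGB2BGR)
E
python3 - <<'E'
from h import *
for n in("side","top"):
    im=grab(n); cv2.imwrite(f"pics/{n}0.png",im); print(n,cam(n)[0].tolist(),ray(n,(256,192)))
    cv2.imwrite(f"pics/{n}0b.png",cv2.resize(im,(800,600),interpolation=cv2.INTER_CUBIC))
print(bot.state())
E
```

```text
side [[380.1830204940039, 0.0, 259.5429241502775], [0.0, 380.1830204940039, 187.78237978728978], [0.0, 0.0, 1.0]] (array([0.31758273, 0.60045054, 0.72851907]), array([ 0.2042502 , -0.66420654, -0.71925061]))
top [[367.45678558059643, 0.0, 253.05235755391115], [0.0, 367.45678558059643, 192.19536830551908], [0.0, 0.0, 1.0]] (array([0.32976995, 0.01275191, 1.03293542]), array([ 0.18183793, -0.03767523, -0.98263939]))
{'t': 0.1, 'joint_pos': array([-82.80449617,  19.12821648,   2.2841089 ,  84.00528878,
        -0.76612354,  76.96674647,  -3.35237952]), 'joint_vel': array([-0.16062866, -0.18624895,  0.07859989, -0.19305442,  0.03527708,
       -0.01290914, -0.06762007]), 'joint_torque': array([ 4.53274857e-03, -6.60017824e+01,  1.37046710e+00, -4.06465960e+01,
        1.71829731e-02,  9.01142339e-03,  6.41525872e-06]), 'eef_pos': array([0.14482016, 0.63323648, 0.23051041]), 'tcp_rot': array([-1.79915253e+02,  7.12575029e-03,  1.67120109e+02]), 'contact_force': array([-0.28809652, -1.16275803,  0.88137282]), 'wrist_torque': array([-0.02675174, -0.00847331,  0.03749989]), 'grip_width': 0.08546649424882231}
```

View pics/side0b.png

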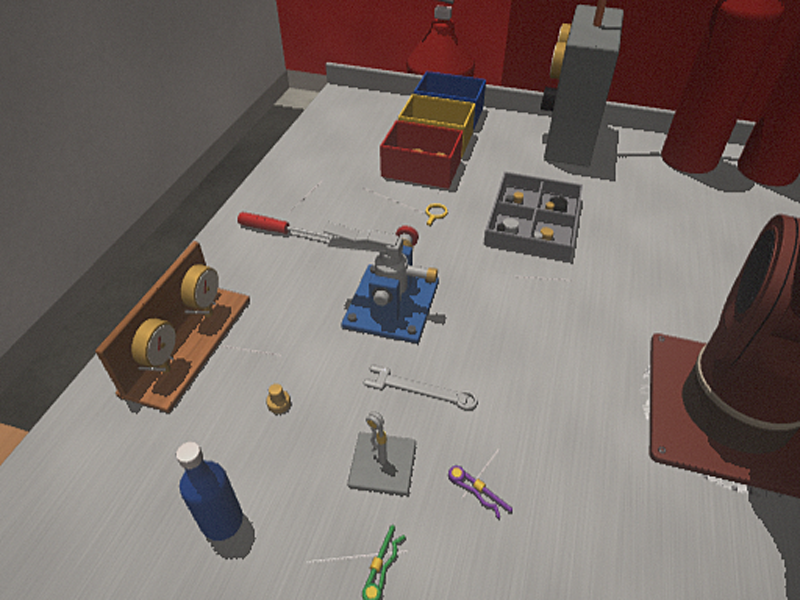

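View pics/top0b.png

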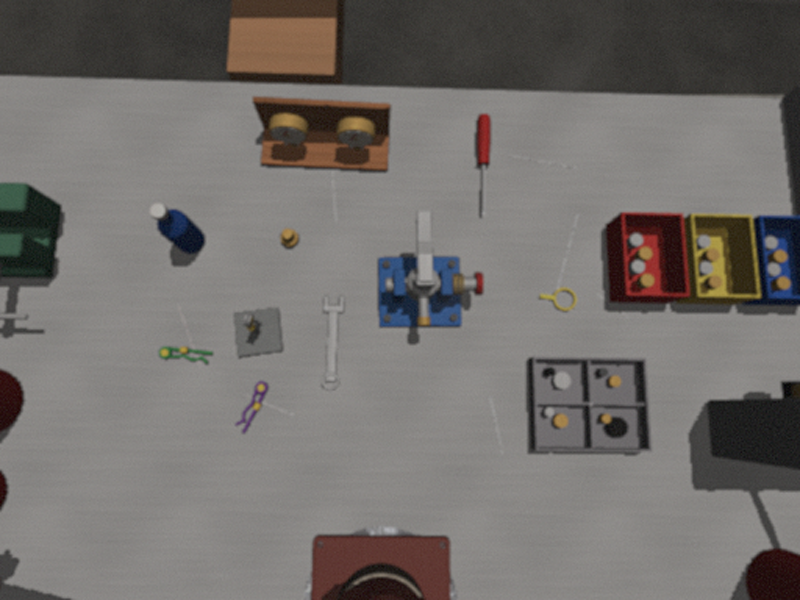

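The side view shows the cradle at about (390,290) with the red head at (407,235). The clip stands at (375,440), the wrench lies between them, and the green and purple decoys are at the bottom. In the top view the cradle is at (420,290), the red head at (479,283) on the −y side, and the stand at (258,332). Next I measure these.

Run:
```python
from h import *
t=cv2.imread("pics/top0.png"); s=cv2.imread("pics/side0.png")
def mask(im,lo,hi,box):
    h=cv2.cvtColor(im,cv2.COLOR_BGR2HSV); m=cv2.inRange(h,lo,hi); z=np.zeros_like(m); x0,y0,x1,y1=box; z[y0:y1,x0:x1]=m[y0:y1,x0:x1]; return z
# cradle base
for n,im,box in(("top",t,(230,150,310,220)),("side",s,(210,140,290,222))):
    m=mask(im,(100,120,40),(125,255,255),box); c=max(cv2.findContours(m,0,2)[0],key=cv2.contourArea)
    hull=cv2.convexHull(c); 
    if n=="top":
        w=np.array([onz(n,p,0.012)[:2] for p in hull[:,0].astype(float)],np.float32); r=cv2.minAreaRect(w*1000); print("base",r)
    red=mask(im,(0,130,50),(8,255,255),box if n=="side" else (290,160,320,200))|mask(im,(172,130,50),(180,255,255),box if n=="side" else (290,160,320,200))
    ys,xs=np.nonzero(red); print(n,"red",xs.mean(),ys.mean(),xs.min(),xs.max(),ys.min(),ys.max(),len(xs))
# stand
h=cv2.cvtColor(t,cv2.COLOR_BGR2HSV)
for n,im,box in(("top",t,(145,190,185,232)),("side",s,(215,250,275,320))):
    m=mask(im,(15,100,60),(35,255,255),box); ys,xs=np.nonzero(m); print(n,list(zip(xs,ys)))
f=lambda im,x0,y0,w,hh,k:cv2.resize(im[y0:y0+hh,x0:x0+w],(w*k,hh*k),interpolation=cv2.INTER_CUBIC)
a=np.vstack([np.hstack([f(t,140,185,60,50,6),f(t,235,130,80,50,5)[:300] if 0 else cv2.resize(t[130:215,235:320],(400,300))]),np.hstack([f(s,215,255,60,50,6)[:, :360],cv2.resize(s[140:220,215:295],(400,300))])])
cv2.imwrite("pics/c1.png",a); print(a.shape)
```

```text
base ((535.1876831054688, -21.876571655273438), (124.42739868164062, 65.0344009399414), 0.9993200302124023)
top red 306.525 180.6 305 308 175 187 40
side red 260.90384615384613 148.19230769230768 254 267 145 156 52
top [(np.int64(161), np.int64(208)), (np.int64(162), np.int64(208)), (np.int64(160), np.int64(209)), (np.int64(161), np.int64(209)), (np.int64(162), np.int64(209)), (np.int64(160), np.int64(210)), (np.int64(161), np.int64(210)), (np.int64(162), np.int64(210)), (np.int64(161), np.int64(211)), (np.int64(162), np.int64(211))]
side [(np.int64(235), np.int64(269)), (np.int64(236), np.int64(269)), (np.int64(237), np.int64(269)), (np.int64(235), np.int64(270)), (np.int64(236), np.int64(270)), (np.int64(237), np.int64(270)), (np.int64(238), np.int64(270)), (np.int64(236), np.int64(271)), (np.int64(237), np.int64(271)), (np.int64(238), np.int64(271)), (np.int64(239), np.int64(271)), (np.int64(237), np.int64(272)), (np.int64(238), np.int64(272)), (np.int64(239), np.int64(272)), (np.int64(240), np.int64(272)), (np.int64(239), np.int64(273)), (np.int64(240), np.int64(273)), (np.int64(
[... 295 characters left out ...]
p.int64(280)), (np.int64(242), np.int64(280)), (np.int64(243), np.int64(280)), (np.int64(244), np.int64(280)), (np.int64(245), np.int64(280)), (np.int64(246), np.int64(280)), (np.int64(241), np.int64(281)), (np.int64(242), np.int64(281)), (np.int64(243), np.int64(281)), (np.int64(244), np.int64(281)), (np.int64(245), np.int64(281)), (np.int64(246), np.int64(281)), (np.int64(242), np.int64(282)), (np.int64(243), np.int64(282)), (np.int64(244), np.int64(282)), (np.int64(245), np.int64(282)), (np.int64(246), np.int64(282)), (np.int64(242), np.int64(283)), (np.int64(243), np.int64(283)), (np.int64(244), np.int64(283)), (np.int64(245), np.int64(283)), (np.int64(246), np.int64(283))]
(600, 760, 3)
```

View pics/c1.png

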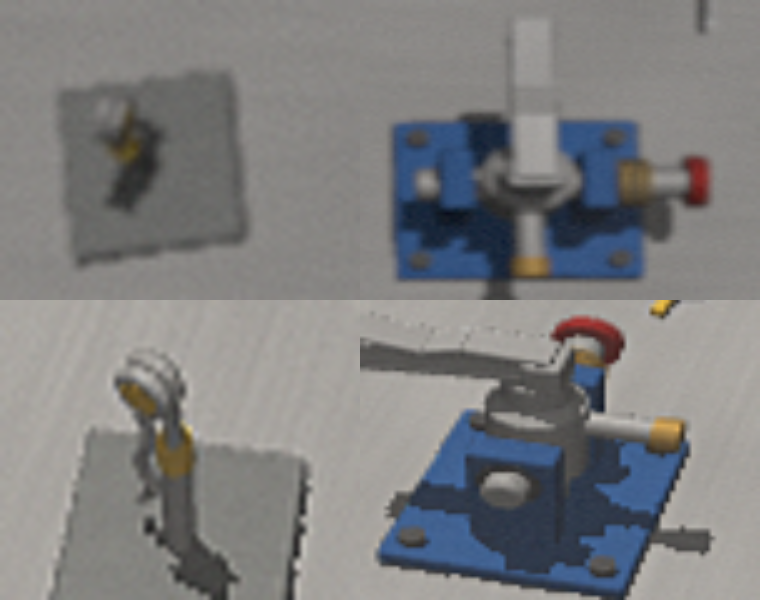

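The crop shows the pin drawn out, with brass washers at the −y cheek and cradle +x along world +x. The clip leans nowhere obvious, and its bow is to the left of the leg in the side view. Now the measurements and a closer clip crop.

Run:
```python
from h import *
t=cv2.imread("pics/top0.png"); s=cv2.imread("pics/side0.png")
H=cv2.cvtColor(t,cv2.COLOR_BGR2HSV)
m=cv2.inRange(H[140:220,225:300],(100,110,30),(128,255,255)); ys,xs=np.nonzero(m)
P=np.array([onz("top",(x+225,y+140),0.012)[:2] for x,y in zip(xs,ys)],np.float32)*1000; print("base",cv2.minAreaRect(P))
# red head: disc centre two-view, washers
print("head",two((260.5,149),(306.5,181)), "on z=.07",onz("top",(306.5,181),.07))
g=cv2.cvtColor(t,cv2.COLOR_BGR2GRAY)[185:235,140:200]; g=cv2.GaussianBlur(g,(3,3),0)
_,b=cv2.threshold(g,0,255,cv2.THRESH_BINARY_INV+cv2.THRESH_OTSU); b=cv2.morphologyEx(b,cv2.MORPH_CLOSE,np.ones((7,7)))
c=max(cv2.findContours(b,0,1)[0],key=cv2.contourArea)
P=np.array([onz("top",(x+140,y+185),0.010)[:2] for x,y in c[:,0]],np.float32)*1000; print("stand",cv2.minAreaRect(P))
print("sleeve",two((244,280.5),(161.2,209.6)))
f=lambda im,x0,y0,w,hh,k:cv2.resize(im[y0:y0+hh,x0:x0+w],(w*k,hh*k),interpolation=cv2.INTER_CUBIC)
cv2.imwrite("pics/c2.png",np.hstack([f(s,225,255,32,48,12),f(t,143,193,34,48,12)]))
```

```text
base ((536.001708984375, -61.60035705566406), (124.73627471923828, 144.49826049804688), 0.9993366003036499)
head (array([ 0.53882923, -0.15889924,  0.07613763]), np.float64(0.0008579929452148206)) on z=.07 [ 0.54060907 -0.15996417  0.07      ]
stand ((456.4523010253906, 225.24240112304688), (82.76018524169922, 82.21869659423828), 8.822981834411621)
sleeve (array([0.45764413, 0.2256757 , 0.06239255]), np.float64(0.00037977362211422843))
```

View pics/c2.png

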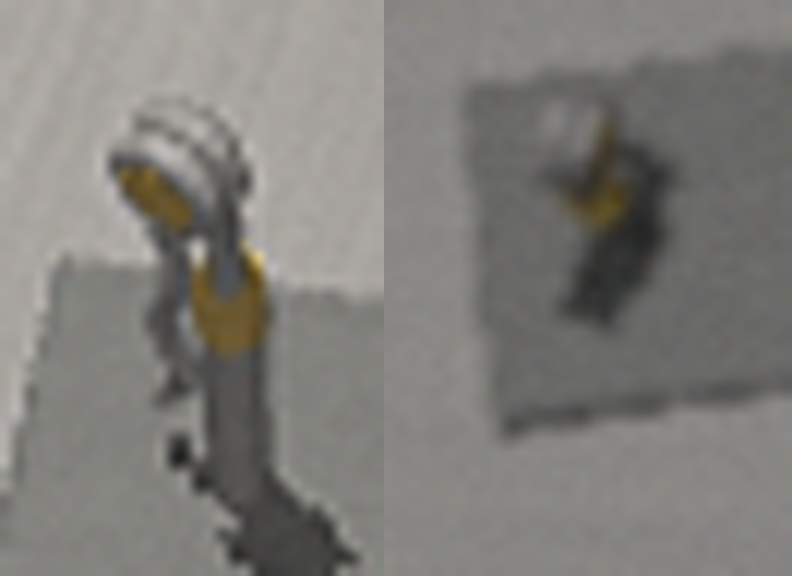

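Side crop: coil centre at about (180,165) in the 12× crop, the yellow face's long axis running (120,165) to (190,225), and the bow tip at (175,395). In the top crop the coil is at about (575,125). Working out the yaw from these.

Run:
```python
from h import *
cs=(225+180/12,255+165/12); ct=(143+(578-384)/12,193+128/12)
c,e=two(cs,ct); print("coil",c,e, onz("side",cs,.1),onz("top",ct,.1))
leg=np.array([.4565,.2252])
for z in(.02,.024,.03): b=onz("side",(225+175/12,255+392/12),z); d=b[:2]-leg; print("bow",b,np.hypot(*d),np.degrees(np.arctan2(d[1],d[0])))
fc=onz("side",(225+156/12,255+197/12),.1); print("face",fc)
p0=proj("side",[.465,.22,.1]); ax=np.array([70,60.])
for a in range(0,180,10):
    r=np.radians(a); n=proj("side",[.465+.006*np.cos(r),.22+.006*np.sin(r),.1])-p0
    # long axis of disc outline ~ perp to projected normal
    print(a,(n).round(2),round(float(n@ax/np.linalg.norm(n)/np.linalg.norm(ax)),2),end=" | ")
```

```text
coil [0.46683999 0.22368783 0.09810836] 0.002143334210229686 [0.46530251 0.22481487 0.1       ] [0.4676376  0.22341272 0.1       ]
bow [0.47023322 0.22052399 0.02      ] 0.014507460287657384 -18.803124262321337
bow [0.46937142 0.2226689  0.024     ] 0.013117924973795906 -11.124979326282004
bow [0.46807872 0.22588626 0.03      ] 0.011599039808325043 3.391885397529869
face [0.46705047 0.23152391 0.1       ]
0 [-2.95 -0.78] -0.9 | 10 [-3.08 -0.32] -0.82 | 20 [-3.12  0.14] -0.73 | 30 [-3.06  0.6 ] -0.62 | 40 [-2.91  1.05] -0.49 | 50 [-2.67  1.46] -0.35 | 60 [-2.35  1.83] -0.2 | 70 [-1.96  2.14] -0.03 | 80 [-1.5   2.39] 0.15 | 90 [-1.    2.57] 0.33 | 100 [-0.47  2.66] 0.51 | 110 [0.07 2.68] 0.67 | 120 [0.62 2.61] 0.81 | 130 [1.14 2.47] 0.91 | 140 [1.63 2.25] 0.97 | 150 [2.07 1.96] 1.0 | 160 [2.44 1.61] 0.99 | 170 [2.74 1.21] 0.96 |
```

Emit:
servo_tool(
  commands="-3.4 -1.4 -0.6 0 0 0 0; -3.4 -1.4 -0.6 0 0 0 0; -3.4 -1.4 -0.6 0 0 0 0; -3.4 -1.4 -0.6 0 0 0 0; -3.4 -1.4 -0.6 0 0 0 0; -3.4 -1.4 -0.6 0 0 0 0; -3.4 -1.4 -0.6 0 0 0 0; -3.4 -1.4 -0.6 0 0 0 0; -3.4 -1.4 -0.6 0 0 0 0; -3.4 -1.4 -0.6 0 0 0 0; -3 -2 0 0 0 0 0; -1 -3.5 0 0 0 0 0",
)

```text
t: 1.1
eef_pos: [0.4793, 0.3538, 0.2852]
tcp_rot: [-179.3, -0.3, 168.2]
contact_force: [-0.2, -0.1, 1.0]
grip_width: 0.0002
```

```bash
cat >> h.py <<'E'
from scipy.spatial.transform import Rotation as Ro
def delta(target,rpy=None):
    s=bot.state(); R=Ro.from_euler('xyz',s["tcp_rot"],degrees=True)
    print("t",round(s["t"],2),"pos",s["eef_pos"].round(4),"rpy",s["tcp_rot"].round(1),"F",s["contact_force"].round(1),"w",round(s["grip_width"],4))
    print("shift cm",(R.inv().apply(np.array(target)-s["eef_pos"])*100).round(2))
    if rpy is not None: print("turn",(R.inv()*Ro.from_euler('xyz',rpy,degrees=True)).as_rotvec(degrees=True).round(2))
E
python3 -c "
from h import *
delta([.537,-.215,.2],[-165,0,180])"
```

```text
t 1.1 pos [0.4793 0.3538 0.2852] rpy [-179.3   -0.3  168.2] F [-0.2 -0.1  1. ] w 0.0002
shift cm [-17.35 -54.39   9.05]
turn [ 14.32  -1.94 -11.7 ]
```

Emit:
servo_tool(
  commands="-1.2 -3.9 0 0 0 -1; -1.2 -3.9 0 0 0 -1",
)

```text
validation failed for argument at $.co...
```

Emit:
servo_tool(
  commands="-1.2 -3.9 0 0 0 -1 0; -1.2 -3.9 0 0 0 -1 0; -1.2 -3.9 0 0 0 -1 0; -1.2 -3.9 0 0 0 -1 0; -1.1 -3.9 0 0 0 -1 0; -1.0 -3.9 0 0 0 -1 0; -1 -3.9 0 0 0 -1 0; -0.8 -3.9 0 0 0 -1 0; -0.7 -3.9 0 0 0 -1 0; -0.6 -3.9 0 0 0 -1 0; -0.5 -3.9 0 0 0 -1 0; -0.5 -3.9 0 0 0 -1 0",
)

```text
t: 2.1
eef_pos: [0.5351, -0.1422, 0.2869]
tcp_rot: [-179.4, -0.7, -179.2]
contact_force: [1.2, -0.8, -0.0]
grip_width: 0.0
```

```bash
python3 -c "
from h import *
delta([.537,-.215,.2],[165,0,180])"
```

```text
t 2.1 pos [ 0.5351 -0.1422  0.2869] rpy [-179.4   -0.7 -179.2] F [ 1.2 -0.8 -0. ] w 0.0
shift cm [-0.2  -7.19  8.76]
turn [-15.6   -0.77   0.67]
```

Emit:
servo_tool(
  commands="0 -3.6 0 -4 -0.2 0.2 0; -0.1 -3.6 2 -4 -0.2 0.2 0; -0.1 -0.5 4 -4 -0.2 0.2 0; 0 0 3.5 -3.6 -0.2 0.1 0; 0 0 0 0 0 0 0",
)

```text
t: 2.52
eef_pos: [0.5378, -0.2199, 0.1893]
tcp_rot: [164.8, 0.6, 179.5]
contact_force: [-0.9, 2.1, -0.6]
grip_width: -0.0002
```

```bash
python3 -c "
from h import *
delta([.537,-.205,.072],[165,0,180])"
```

```text
t 2.52 pos [ 0.5378 -0.2199  0.1893] rpy [164.8   0.6 179.5] F [-0.9  2.1 -0.6] w -0.0002
shift cm [ 0.22 -1.64 11.71]
turn [ 0.21  0.72 -0.33]
```

Emit:
servo_tool(
  commands="0.1 -0.5 3 0 0.3 -0.1 0; 0.1 -0.5 3 0 0.3 -0.1 0; 0 -0.4 3 0 0 0 0; 0 -0.3 2.7 0 0 0 0; 0 0 0 0 0 0 0",
)

```text
t: 2.93
eef_pos: [0.538, -0.2066, 0.0729]
tcp_rot: [165.3, 0.1, 179.9]
contact_force: [-0.8, 0.9, -1.2]
grip_width: 0.0001
```

```bash
python3 -c "
from h import *
delta([.537,-.185,.071],[165,0,180])
s=grab('side');t=grab('top')
cv2.imwrite('pics/p1.png',np.hstack([cv2.resize(s[110:220,210:310],(400,440)),cv2.resize(t[120:230,230:330],(400,440))]))
"
```

```text
t 2.93 pos [ 0.538  -0.2066  0.0729] rpy [1.653e+02 1.000e-01 1.799e+02] F [-0.8  0.9 -1.2] w 0.0001
shift cm [0.1  2.04 0.73]
turn [-0.29  0.08 -0.07]
```

View pics/p1.png

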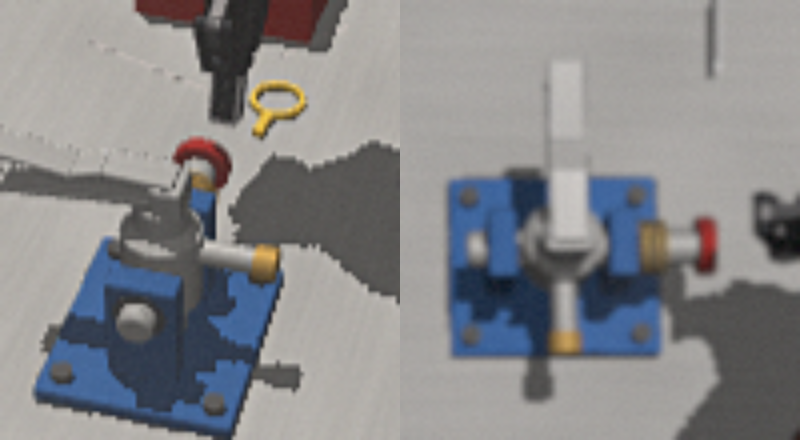

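The pin head stands clear about 26 mm ahead of the closed fingers (top crop: head at (708,243), finger at (775,225)), and the line-up looks good. I advance, then push in small steps.

Emit:
servo_tool(
  commands="0 0.72 0.25 0 0 0 0; 0 0.72 0.2 0 0 0 0; 0 0.3 0.08 0 0 0 0; 0 0.2 0.05 0 0 0 0; 0 0.2 0.05 0 0 0 0; 0 0.2 0.05 0 0 0 0",
)

```text
t: 3.53
eef_pos: [0.5455, -0.1835, 0.087]
tcp_rot: [165.6, 1.1, 180.0]
contact_force: [0.0, 0.6, -0.2]
grip_width: -0.0001
```

Emit:
servo_tool(
  commands="0 0.2 0.05 0 0 0 0; 0 0.2 0.05 0 0 0 0; 0 0.2 0.05 0 0 0 0; 0 0.2 0.05 0 0 0 0",
)

```text
t: 3.87
eef_pos: [0.5456, -0.1748, 0.0877]
tcp_rot: [165.6, 1.2, 179.9]
contact_force: [1.1, -0.3, 0.5]
grip_width: 0.0
```

Emit:
servo_tool(
  commands="0 0 0 0 0 0 0; 0 0 0 0 0 0 0; 0 0 0 0 0 0 0",
)

```text
t: 4.12
eef_pos: [0.5454, -0.1743, 0.0873]
tcp_rot: [165.6, 1.1, 180.0]
contact_force: [1.0, -0.6, -0.1]
grip_width: -0.0001
```

```bash
python3 -c "
from h import *
delta([.538,-.185,.07],[165,0,180])
"
```

```text
t 4.12 pos [ 0.5454 -0.1743  0.0873] rpy [165.6   1.1 180. ] F [ 1.  -0.6 -0.1] w -0.0001
shift cm [ 0.77 -1.46  1.4 ]
turn [-0.63  1.09  0.24]
```

Emit:
servo_tool(
  commands="0.4 -0.7 0 0 0.5 0 0; 0.4 -0.7 0 -0.6 0.5 0 0; 0 0 0.7 0 0 0 0; 0 0 0.7 0 0 0 0; 0 0 0 0 0 0 0",
)

```text
t: 4.53
eef_pos: [0.5361, -0.1868, 0.0682]
tcp_rot: [165.0, 0.0, -179.9]
contact_force: [-0.0, 0.3, -0.5]
grip_width: -0.0001
```

Emit:
servo_tool(
  commands="0 0.2 0.05 0 0 0 0; 0 0 0 0 0 0 0",
)

```text
t: 4.7
eef_pos: [0.5355, -0.1845, 0.0672]
tcp_rot: [165.0, -0.1, -179.9]
contact_force: [-0.6, 0.0, -0.2]
grip_width: 0.0002
```

```bash
python3 -c "
from h import *
delta([.538,-.175,.07],[165,0,180])
s=grab('side');t=grab('top')
cv2.imwrite('pics/p2.png',np.hstack([cv2.resize(s[110:220,210:310],(400,440)),cv2.resize(t[120:230,230:330],(400,440))]))
"
```

```text
t 4.7 pos [ 0.5355 -0.1845  0.0672] rpy [ 1.650e+02 -1.000e-01 -1.799e+02] F [-0.6  0.  -0.2] w 0.0002
shift cm [-0.25  0.99 -0.03]
turn [ 0.01 -0.1   0.08]
```

View pics/p2.png

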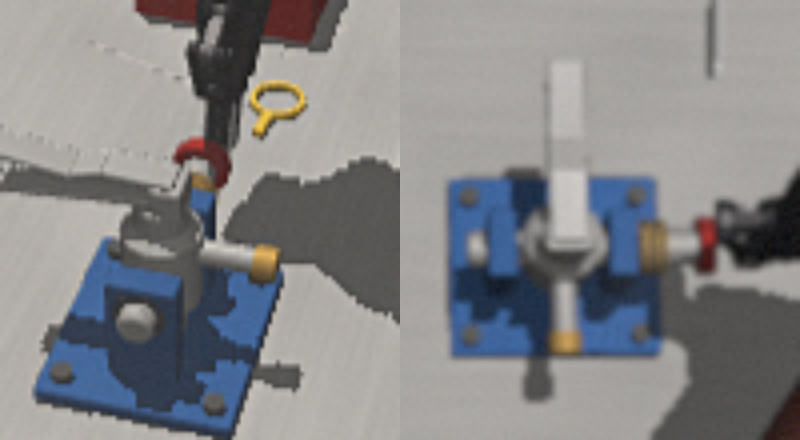

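The fingers are now nearly at the head (top crop: head (706,245), fingertip about (735,240)), and the pin hasn't moved yet.

Emit:
servo_tool(
  commands="-0.05 0.2 0.03 0 0 0 0; -0.05 0.2 0.03 0 0 0 0; 0 0.2 0.05 0 0 0 0",
)

```text
t: 5.05
eef_pos: [0.5372, -0.1785, 0.0687]
tcp_rot: [165.0, 0.0, -179.9]
contact_force: [0.4, 0.5, -0.8]
grip_width: 0.0003
```

Emit:
servo_tool(
  commands="0 0.2 0.05 0 0 0 0; 0 0.2 0.05 0 0 0 0; 0 0.2 0.05 0 0 0 0",
)

```text
t: 5.3
eef_pos: [0.5374, -0.1739, 0.0692]
tcp_rot: [165.3, 0.1, -179.9]
contact_force: [0.0, -7.4, -1.8]
grip_width: 0.0001
```

Emit:
servo_tool(
  commands="0 0.2 0.05 0 0 0 0; 0 0.2 0.05 0 0 0 0; 0 0.2 0.05 0 0 0 0",
)

```text
t: 5.55
eef_pos: [0.5373, -0.1736, 0.0694]
tcp_rot: [165.8, 0.2, 179.8]
contact_force: [0.3, -6.9, -2.0]
grip_width: -0.0002
```

Emit:
servo_tool(
  commands="0 0.4 0.1 -0.4 0 0 0; 0 0.4 0.1 -0.4 0 0 0; 0 0.4 0.1 0 0 0 0; 0 0.4 0.1 0 0 0 0",
)

```text
t: 5.88
eef_pos: [0.5371, -0.1661, 0.0693]
tcp_rot: [165.8, 0.4, 179.3]
contact_force: [-0.2, -7.0, -2.5]
grip_width: 0.0002
```

Emit:
servo_tool(
  commands="0 0.4 0.1 -0.3 0 0 0; 0 0.4 0.1 -0.3 0 0 0; 0 0.4 0.1 0 0 0 0; 0 0.4 0.1 0 0 0 0",
)

```text
t: 6.22
eef_pos: [0.5368, -0.1582, 0.0693]
tcp_rot: [165.9, 0.6, 178.9]
contact_force: [0.2, -6.5, -1.9]
grip_width: 0.0
```

Sliding at the 7 N friction force. I continue and watch for the stop.

Emit:
servo_tool(
  commands="0 0.4 0.1 -0.4 0 0.3 0; 0 0.4 0.1 -0.4 0 0.3 0; 0 0.4 0.1 0 0 0.3 0; 0 0.4 0.1 0 0 0 0",
)

```text
t: 6.55
eef_pos: [0.5365, -0.1535, 0.0694]
tcp_rot: [166.1, 0.6, 177.5]
contact_force: [-1.0, -14.2, -2.4]
grip_width: -0.0003
```

Emit:
servo_tool(
  commands="0 0.4 0.1 -0.3 0 0 0; 0 0.4 0.1 -0.3 0 0 0; 0 0.4 0.1 0 0 0 0; 0 0.4 0.1 0 0 0 0",
)

```text
t: 6.88
eef_pos: [0.5364, -0.1538, 0.0695]
tcp_rot: [166.8, 0.9, 176.6]
contact_force: [-0.6, -12.4, -2.2]
grip_width: 0.0
```

Emit:
servo_tool(
  commands="0 0.4 0.1 -0.3 0 0 0; 0 0.4 0.1 -0.3 0 0 0; 0 0.4 0.1 0 0 0 0; 0 0.4 0.1 0 0 0 0",
)

```text
t: 7.22
eef_pos: [0.5364, -0.154, 0.0696]
tcp_rot: [167.5, 1.3, 175.9]
contact_force: [0.5, -12.5, -1.5]
grip_width: 0.0001
```

Emit:
servo_tool(
  commands="0 0.6 0.15 -1 -0.5 1 0; 0 0.6 0.15 -1 -0.5 1 0; 0 0.6 0.15 -1 -0.5 1 0",
)

```text
t: 7.47
eef_pos: [0.5361, -0.1536, 0.0695]
tcp_rot: [165.8, 2.4, 171.8]
contact_force: [-3.8, -17.4, -0.6]
grip_width: -0.0004
```

Emit:
servo_tool(
  commands="0 -1 -0.2 0 0 0 0; 0 -2 -0.3 0 0 0 0; 0 -3 -2 0 0 0 0; 0 0 -4 0 0 0 0; 0 0 -4 4 0 0 0; 0 0 -4 4 0 0 0; 0 0 -4 4 0 0 0; 0 0 -1 2 0 0 0; 0 0 0 0 0 0 0",
)

```text
t: 8.22
eef_pos: [0.5104, -0.2566, 0.2516]
tcp_rot: [-179.6, 2.1, 171.2]
contact_force: [0.5, 1.4, -0.0]
grip_width: -0.0003
```

Run:
```python
from h import *
delta([.45,.20,.27],[180,0,167])
t=grab('top');s=grab('side');cv2.imwrite('pics/top2.png',t);cv2.imwrite('pics/side2.png',s)
H=cv2.cvtColor(t,cv2.COLOR_BGR2HSV)
r=cv2.inRange(H,(0,130,50),(8,255,255))|cv2.inRange(H,(172,130,50),(180,255,255)); r[:,:280]=0;r[:,320:]=0;r[:155]=0;r[200:]=0
ys,xs=np.nonzero(r);print("red",xs.min(),xs.max(),xs.mean(),ys.min(),ys.max(),ys.mean(),len(xs))
x0,y0=220,140
A=cv2.resize(t[140:215,220:320],(800,600),interpolation=cv2.INTER_CUBIC); cv2.imwrite('pics/p3.png',A)
```

```text
t 8.22 pos [ 0.5104 -0.2566  0.2516] rpy [-179.6    2.1  171.2] F [ 0.5  1.4 -0. ] w -0.0003
shift cm [12.88 44.18 -2.64]
turn [-0.35  2.13  4.2 ]
red 297 300 298.3076923076923 176 186 180.92307692307693 39
```

View pics/p3.png

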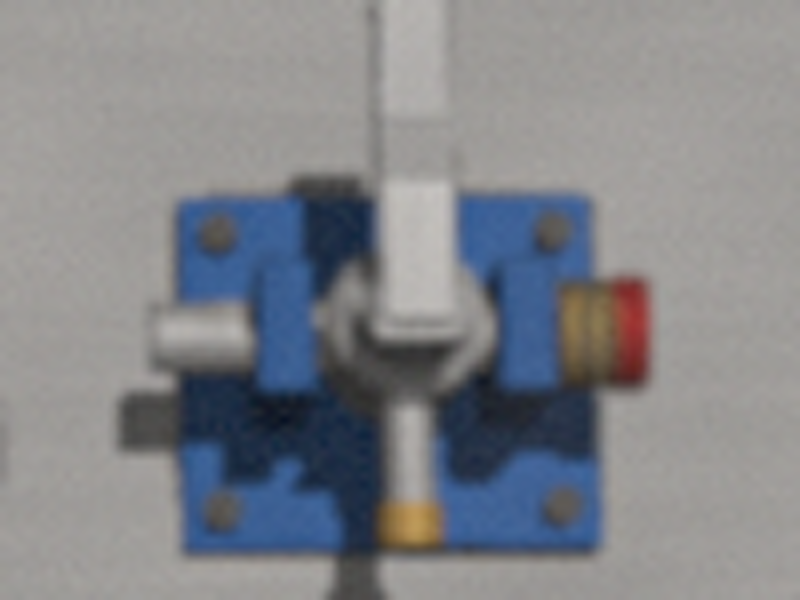

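Pin home: the red head is tight against the brass washers (crop x 560–612). The bare pin end is at crop (150,337) and the head's outer edge at (648,332). Computing the hole.

Run:
```python
from h import *
q=lambda u,v:(220+(u+.5)/8-.5,140+(v+.5)/8-.5)
z=.07
e=onz("top",q(150,337),z);h=onz("top",q(649,332),z); print("end",e,"headface",h,"len",np.linalg.norm(e-h))
d=(e-h)/np.linalg.norm(e-h); print("dir deg from y",np.degrees(np.arctan2(-d[0],d[1])))
print("hole from end",e-.016*d,"from head",h+.150*d)
for r,l in((180,592),(185,600)): pass
c=[onz("top",q(*p),.012)[:2] for p in((180,198),(592,195),(600,551),(185,553))]; c=np.array(c); print(c.round(4).tolist(),"centre",c.mean(0)); 
for a,b in((1,0),(2,3)): v=c[b]-c[a]; print(np.linalg.norm(v),np.degrees(np.arctan2(-v[0],v[1])))
for a,b in((0,3),(1,2)): v=c[a]-c[b]; print(np.linalg.norm(v),np.degrees(np.arctan2(v[1],v[0])))
```

```text
end [0.53515031 0.02351117 0.07      ] headface [ 0.54013024 -0.14423056  0.07      ] len 0.16781562797964186
dir deg from y 1.7005037483387175
hole from end [0.53562511 0.00751821 0.07      ] from head [0.53567899 0.00570338 0.07      ]
[[0.5986, 0.0144], [0.6028, -0.1336], [0.4737, -0.1355], [0.4705, 0.0104]] centre [ 0.53638212 -0.06107874]
0.14813967111926016 1.6363127642509276
0.14592492774861232 1.2509441071232066
0.12815559579103122 1.8079880699058282
0.1291495205003122 0.822628149086506
```

Emit:
servo_tool(
  commands="1 3.9 -0.3 0 0.5 0.5 0.45; 1 3.9 -0.3 0 0.5 0.5 0.45; 1 3.9 -0.3 0 0.5 0.5 0.45; 1 3.9 0 0 0.5 0.5 0.45; 1 3.9 0 0 0 0.5 0.45; 1 3.9 0 0 0 0.5 0.45; 1 3.9 0 0 0 0.5 0.45; 1 3.9 0 0 0 0.5 0.45; 1 3.9 0 0 0 0.5 0.45; 1 3.9 0 0 0 0 0.45; 1 3.9 0 0 0 0 0.45; 0 0 0 0 0 0 0.45",
)

```text
t: 9.32
eef_pos: [0.4727, 0.1972, 0.2321]
tcp_rot: [-179.4, -2.8, 165.5]
contact_force: [-0.3, 1.1, 0.2]
grip_width: 0.0382
```

```bash
python3 -c "
from h import *
delta([.4648,.2235,.16],[180,0,167])"
```

```text
t 9.32 pos [0.4727 0.1972 0.2321] rpy [-179.4   -2.8  165.5] F [-0.3  1.1  0.2] w 0.0382
shift cm [1.07 2.42 7.24]
turn [-0.56 -2.77 -1.44]
```

Emit:
servo_tool(
  commands="0.5 1.2 1 -0.3 -1.3 -0.7 0.45; 0.5 1.2 1 -0.3 -1.4 -0.7 0.45; 0 0 2.5 0 0 0 0.45; 0 0 2.5 0 0 0 0.45; 0 0 0 0 0 0 0.45",
)

```text
t: 9.73
eef_pos: [0.4623, 0.2232, 0.1489]
tcp_rot: [-179.6, -1.0, 167.2]
contact_force: [-1.2, -0.6, -0.7]
grip_width: 0.0384
```

```bash
python3 -c "
from h import *
delta([.4648,.2235,.083],[180,0,167])
s=grab('side');t=grab('top')
f=lambda n,im,p: (lambda uv: cv2.resize(im[int(uv[1])-25:int(uv[1])+25,int(uv[0])-20:int(uv[0])+20],(400,500),interpolation=cv2.INTER_CUBIC))(proj(n,p))
cv2.imwrite('pics/p4.png',np.hstack([f('side',s,[.465,.2235,.12]),f('top',t,[.465,.2235,.12])]))
"
```

```text
t 9.73 pos [0.4623 0.2232 0.1489] rpy [-179.6   -1.   167.2] F [-1.2 -0.6 -0.7] w 0.0384
shift cm [-0.36  0.13  6.59]
turn [-0.43 -1.    0.22]
```

View pics/p4.png

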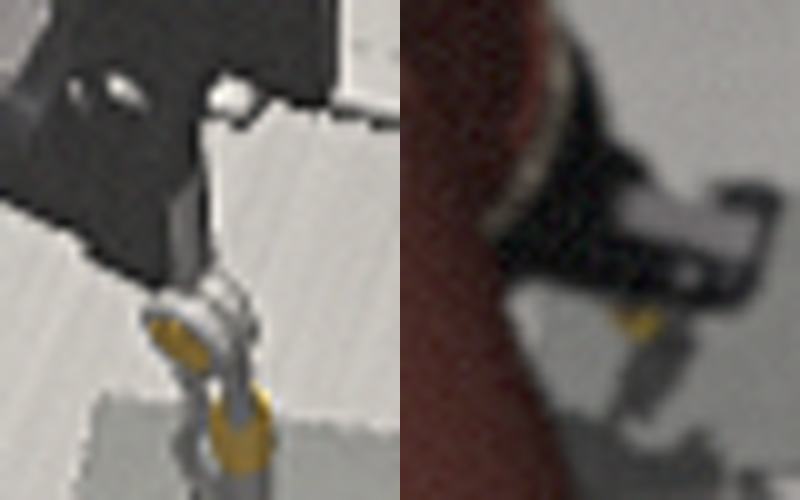

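The fingers straddle the coil from above (side crop: coil at (195,315), fingertip at about (170,290)). Descending with a force watch.

Emit:
servo_tool(
  commands="-0.2 0.1 1.5 -0.2 -0.5 0 0.45; -0.1 0 1.5 -0.2 -0.5 0 0.45; 0 0 1.5 0 0 0 0.45",
)

```text
t: 10.08
eef_pos: [0.4717, 0.2238, 0.1126]
tcp_rot: [179.5, 0.4, 166.9]
contact_force: [0.6, -0.2, 0.1]
grip_width: 0.0388
```

```bash
python3 -c "
from h import *
delta([.4648,.2235,.082],[180,0,167])"
```

```text
t 10.08 pos [0.4717 0.2238 0.1126] rpy [179.5   0.4 166.9] F [ 0.6 -0.2  0.1] w 0.0388
shift cm [ 0.69 -0.21  3.05]
turn [ 0.52  0.45 -0.09]
```

Emit:
servo_tool(
  commands="0.5 -0.1 1 0.3 0.3 0 0.45; 0.2 -0.1 1 0.2 0 0 0.45; 0 0 0.8 0 0 0 0.45; 0 0 0 0 0 0 0.45",
)

```text
t: 10.42
eef_pos: [0.4652, 0.2222, 0.0838]
tcp_rot: [180.0, 0.1, 166.7]
contact_force: [-0.1, -0.2, 0.5]
grip_width: 0.0381
```

```bash
python3 -c "
from h import *
delta([.4648,.2235,.082],[180,0,167])
s=grab('side')
uv=proj('side',[.465,.2235,.09]);x,y=int(uv[0]),int(uv[1])
cv2.imwrite('pics/p5.png',cv2.resize(s[y-30:y+30,x-40:x+40],(800,600),interpolation=cv2.INTER_CUBIC))
"
```

```text
t 10.42 pos [0.4652 0.2222 0.0838] rpy [1.800e+02 1.000e-01 1.667e+02] F [-0.1 -0.2  0.5] w 0.0381
shift cm [0.06 0.11 0.18]
turn [ 0.02  0.06 -0.28]
```

View pics/p5.png

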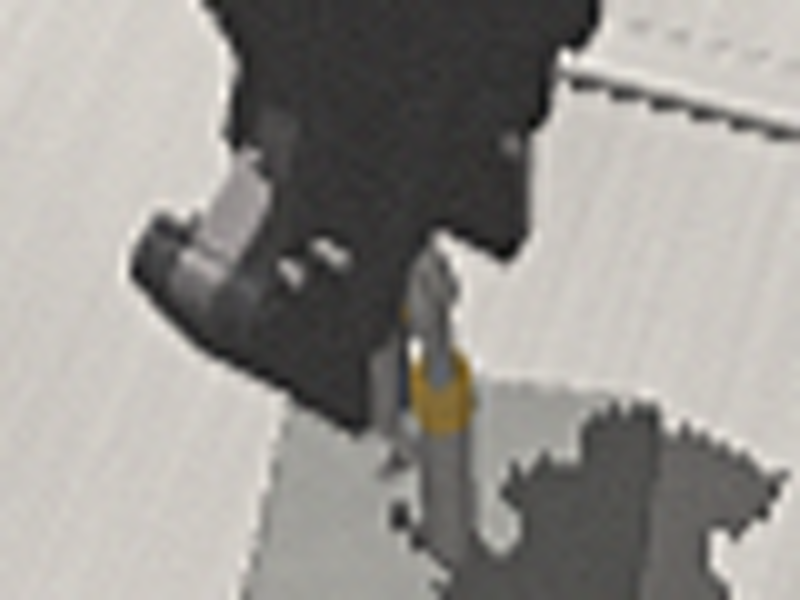

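The coil (430,280) sits between the two fingers. Closing.

Emit:
servo_tool(
  commands="0 0.1 0.1 0 0 0 0.3; 0 0 0 0 0 0 0.22; 0 0 0 0 0 0 0.1; 0 0 0 0 0 0 0; 0 0 0 0 0 0 0; 0 0 0 0 0 0 0",
)

```text
t: 10.97
eef_pos: [0.4673, 0.2244, 0.086]
tcp_rot: [179.8, 0.2, 166.7]
contact_force: [-0.4, -0.4, -1.1]
grip_width: 0.0106
```

Emit:
servo_tool(
  commands="0 0 -0.3 0 0 0 0; 0 0 -0.5 0 0 0 0; 0 0 -1 0 0 0 0; 0 0 -1 0 0 0 0",
)

```text
t: 11.3
eef_pos: [0.4665, 0.2236, 0.1146]
tcp_rot: [179.9, 0.2, 166.7]
contact_force: [0.9, 0.3, -0.8]
grip_width: 0.0109
```

```bash
python3 -c "
from h import *
delta([.4648,.2235,.16],[180,0,181.4])"
```

```text
t 11.3 pos [0.4665 0.2236 0.1146] rpy [179.9   0.2 166.7] F [ 0.9  0.3 -0.8] w 0.0109
shift cm [ 0.16 -0.04 -4.54]
turn [  0.06   0.16 -14.68]
```

Emit:
servo_tool(
  commands="0 0 -1.5 0 0 0 0; 0 0 -2 0 0 0 0; 0 0 -2 0 0 0 0; 0 0 -3 0 0 -2 0; 0 0 -1 0 0 -3 0; 0 0 0 0 0 -3 0; 0 0 0 0 0 0 0",
)

```text
t: 11.88
eef_pos: [0.4674, 0.2234, 0.2246]
tcp_rot: [179.6, 0.5, 175.0]
contact_force: [-0.1, -1.0, -1.7]
grip_width: 0.0107
```

Run:
```python
from h import *
delta([.535,.08,.22],[180,0,181.4])
s=grab('side');t=grab('top');p=bot.state()["eef_pos"];cv2.imwrite('pics/s3.png',s);cv2.imwrite('pics/t3.png',t)
f=lambda n,im: (lambda uv: cv2.resize(im[int(uv[1])-30:int(uv[1])+30,int(uv[0])-20:int(uv[0])+20],(400,600),interpolation=cv2.INTER_CUBIC))(proj(n,p-[0,0,.02]))
print(proj('side',p-[0,0,.02]),proj('top',p-[0,0,.02]))
cv2.imwrite('pics/p6.png',np.hstack([f('side',s),f('top',t)]))
```

```text
t 11.88 pos [0.4674 0.2234 0.2246] rpy [179.6   0.5 175. ] F [-0.1 -1.  -1.7] w 0.0107
shift cm [ -7.99 -13.7    0.44]
turn [ 0.35  0.53 -6.44]
[237.46633788 234.72588887] [149.25526268 197.03531667]
```

View pics/p6.png

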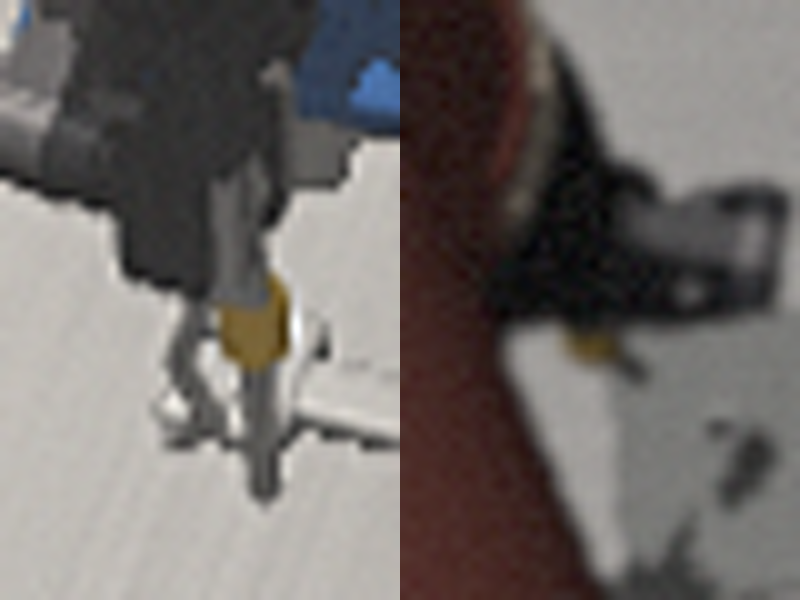

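The clip is held and free of the stand (side crop: sleeve (255,325), leg tip (265,492); top crop: sleeve (590,345)). I compute the leg's offset from the TCP.

Run:
```python
from h import *
S=bot.state();p=S["eef_pos"];R=Ro.from_euler('xyz',S["tcp_rot"],degrees=True)
q=lambda u,v,x0,y0:(x0+(u+.5)/10-.5,y0+(v+.5)/10-.5)
tip=onz("side",q(265,488,217,204),p[2]-.036-.031); sl=onz("side",q(254,325,217,204),p[2]-.036+.0183)
w,e=two(q(254,325,217,204),q(590,345,129,167))
for n,a in(("tip",tip),("sleeve",sl),("sleeve2",w)): print(n,a,"in tool mm",(R.inv().apply(a-p)*1000).round(1))
print(e)
# refine sleeve by mask
for n,f,x0,y0 in(("side","pics/s3.png",217,204),("top","pics/t3.png",129,167)):
    im=cv2.imread(f)[y0:y0+60,x0:x0+40]; m=cv2.inRange(cv2.cvtColor(im,cv2.COLOR_BGR2HSV),(15,90,50),(35,255,255)); ys,xs=np.nonzero(m); print(n,xs.min()+x0,xs.max()+x0,ys.min()+y0,ys.max()+y0,xs.mean()+x0,ys.mean()+y0,len(xs))
```

```text
tip [0.45783202 0.22433063 0.15653404] in tool mm [ 9.9 -0.2 66.9]
sleeve [0.45820748 0.22533793 0.20583404] in tool mm [ 9.2  1.2 17.6]
sleeve2 [0.48031517 0.15206137 0.10375748] in tool mm [-18.7 -70.4 119.5]
0.010468522926807961
side 239 245 232 240 242.29268292682926 236.65853658536585 41
top 146 150 200 202 148.16666666666666 201.08333333333334 12
```

Emit:
servo_tool(
  commands="-1.6 -3 0 0.1 0.1 -2 0; -1.6 -3 0 0.1 0.1 -2 0; -1.6 -3 0 0.1 0.1 -1.5 0; -1.6 -3 0 0.1 0.1 -1 0; -1.2 -3 0 0 0 0 0; 0 -3 0 0 0 0 0; 0 -2 0 0 0 0 0; 0 0 0 0 0 0 0",
)

```text
t: 12.65
eef_pos: [0.5386, 0.0138, 0.2203]
tcp_rot: [-179.7, -0.4, -178.9]
contact_force: [-0.5, -0.6, -1.6]
grip_width: 0.0107
```

```bash
python3 -c "
from h import *
delta([.5447,.007,.17],[180,0,181.4])"
```

```text
t 12.65 pos [0.5386 0.0138 0.2203] rpy [-179.7   -0.4 -178.9] F [-0.5 -0.6 -1.6] w 0.0107
shift cm [-0.63 -0.67  5.03]
turn [-0.3  -0.38 -0.32]
```

Emit:
servo_tool(
  commands="-0.3 -0.3 1.5 -0.2 -0.2 -0.2 0; -0.3 -0.3 1.5 -0.1 -0.2 -0.1 0; 0 0 1.5 0 0 0 0; 0 0 0 0 0 0 0; 0 0 0 0 0 0 0",
)

```text
t: 13.07
eef_pos: [0.5433, 0.0063, 0.1727]
tcp_rot: [-180.0, -0.2, -179.3]
contact_force: [-0.2, 0.4, 0.0]
grip_width: 0.0111
```

Run:
```python
from h import *
delta([.5447,.007,.162],[180,0,181.4])
s=grab('side');t=grab('top');cv2.imwrite('pics/s4.png',s);cv2.imwrite('pics/t4.png',t)
S=bot.state();p=S["eef_pos"];R=Ro.from_euler('xyz',S["tcp_rot"],degrees=True)
uv=proj('side',[.535,.007,.09]);x,y=int(uv[0]),int(uv[1]); ut=proj('top',[.535,.007,.09]);a,b=int(ut[0]),int(ut[1]);print(x,y,a,b)
cv2.imwrite('pics/p7.png',np.hstack([cv2.resize(s[y-30:y+20,x-20:x+20],(400,500),interpolation=cv2.INTER_CUBIC),cv2.resize(t[b-25:b+25,a-20:a+20],(400,500),interpolation=cv2.INTER_CUBIC)]))
for nm,im,u,v in(("side",s,x,y),("top",t,a,b)):
    c=im[v-40:v+20,u-20:u+20]; m=cv2.inRange(cv2.cvtColor(c,cv2.COLOR_BGR2HSV),(15,90,50),(35,255,255)); ys,xs=np.nonzero(m)
    if len(xs): print(nm,xs.min()+u-20,xs.max()+u-20,xs.mean()+u-20,ys.mean()+v-40,len(xs), onz(nm,(xs.mean()+u-20,ys.mean()+v-40),p[2]-.036+.0183))
```

```text
t 13.07 pos [0.5433 0.0063 0.1727] rpy [-180.    -0.2 -179.3] F [-0.2  0.4  0. ] w 0.0111
shift cm [-0.15  0.07  1.07]
turn [-0.01 -0.18 -0.71]
241 187 244 180
side 239 260 245.59523809523807 164.8095238095238 42 [ 0.52772993 -0.00330686  0.15544496]
```

View pics/p7.png

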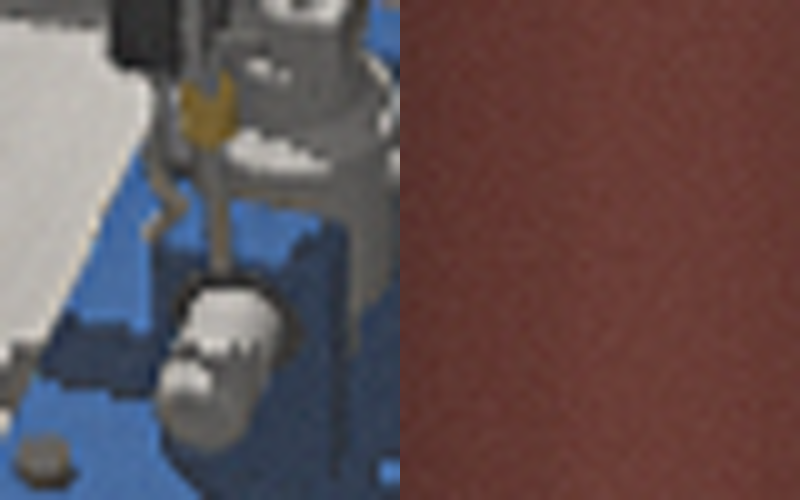

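Side crop: leg tip at (222,265) just above the pin, whose visible top runs from (235,290) to the end face at about (205,400). The top view is blocked by the arm. I check the alignment against projected points.

Run:
```python
from h import *
p=bot.state()["eef_pos"]
q=lambda u,v:(221+(u+.5)/10-.5,157+(v+.5)/10-.5)
c=lambda P:((proj("side",P)-[221,157]+.5)*10-.5).round(0)
print("tip",onz("side",q(221,266),p[2]-.069),"exp",p+[-.0095,.0003,-.069]); print("sleeve",onz("side",q(208,118),p[2]-.0177))
for y in(-.011,.0068,.0228):
    print("pin axis y",y,c([.5353,y,.07]),"sides",c([.5473,y,.07]),c([.5233,y,.07]),"top",c([.5353,y,.082]),"bottom",c([.5353,y,.058]))
s=cv2.imread("pics/s4.png"); g=cv2.cvtColor(s,cv2.COLOR_BGR2GRAY)[184:203,234:252]
for r in g: print(" ".join(f"{v:3d}" for v in r))
```

```text
tip [0.53313941 0.00552286 0.10414496] exp [0.53399195 0.00688528 0.10414496]
sleeve [0.53309564 0.01069442 0.15544496]
pin axis y -0.011 [238. 318.] sides [191. 308.] [285. 329.] top [237. 283.] bottom [239. 353.]
pin axis y 0.0068 [214. 369.] sides [167. 358.] [262. 380.] top [213. 334.] bottom [216. 403.]
pin axis y 0.0228 [193. 416.] sides [145. 405.] [241. 426.] top [191. 381.] bottom [194. 450.]
104 109  66  59  55  57  73  53  64  69  50  56  71  57  63  59  60  58
105 110  66  56  61  56  57  42  48  54  54  48  51  58  52  64  57  57
104 109  67  57  57  52  48 159 170 176 178 170 131  57  50  55  52  62
105 110  68  62  55  42 149 181 189 194 188 184 162 138  64  54  58  60
108 111  66  57  50  53 170 176 180 180 179 171 157 145 111  53  59  61
109 113  71  55  52 104 176 179 181 180 172 164 151 133 111  60  54  58
 77  78  56  56  61 160 184 186 185 182 171 161 144 125  89  58  53  57
 62  61  57  54 112 106 113 199 195 190 113 163  98 110  82  56  59  62
 65  62  58  49  85  66  69 125 123 125  79 108  79 101  67  52  54  61
 62  61  50 100 159 147 155  76  75  83  88  82  79  87  58  59  60  56
 57  59  45 157 186 176 188 175  89  85  88  85  81  87  58  58  59  58
 63  56  59 156 168 153 176 183  97  91  90  86  80  82  59  59  60  60
 54  50  82 126 111  99 114 125  98 104  90  87  76  66  57  59  57  58
 98  98  93  99  87  79  86  93  88  99  95  88  68  57  61  56  59  60
102 105  85  90  90  87  87  87  90  92  96  83  58  57  61  59  60  54
104 105 102  75  96  92  93  91  90  88  95  81  56  57  58  61  59  62
103 100 109  56  83  92  95  91  90  93  87  70  57  59  59  61  58  62
106 104 110  51  63  71  80  86  87  80  66  58  60  61  60  61  60  62
102 105 106  73  57  67  63  71  67  63  59  58  60  57  60  61  62  58
```

The pin axis prediction matches its image edges to about 0.1 px. The leg should go about 2 mm toward +x. I shift it and then feel downward.

Emit:
servo_tool(
  commands="-0.2 0.05 0 0 0 -0.4 0; 0 0 0.4 0 0 -0.3 0; 0 0 0.4 0 0 0 0; 0 0 0.3 0 0 0 0; 0 0 0 0 0 0 0",
)

```text
t: 13.58
eef_pos: [0.5471, 0.0088, 0.1639]
tcp_rot: [179.9, 0.1, -178.4]
contact_force: [-0.6, 0.5, -1.4]
grip_width: 0.0109
```

```bash
python3 -c "
from h import *
delta([.5452,.0068,.151],[180,0,181.4])"
```

```text
t 13.58 pos [0.5471 0.0088 0.1639] rpy [ 1.799e+02  1.000e-01 -1.784e+02] F [-0.6  0.5 -1.4] w 0.0109
shift cm [ 0.2  -0.19  1.29]
turn [0.09 0.09 0.21]
```

Emit:
servo_tool(
  commands="0.15 -0.15 0 0 0 0 0; 0 0 0.3 0 0 0 0; 0 0 0.3 0 0 0 0; 0 0 0 0 0 0 0",
)

```text
t: 13.92
eef_pos: [0.5454, 0.007, 0.1574]
tcp_rot: [179.9, 0.1, -178.4]
contact_force: [-0.6, -0.3, 0.0]
grip_width: 0.0111
```

```bash
python3 -c "
from h import *
delta([.5452,.0068,.151],[180,0,181.4])"
```

```text
t 13.92 pos [0.5454 0.007  0.1574] rpy [ 1.799e+02  1.000e-01 -1.784e+02] F [-0.6 -0.3  0. ] w 0.0111
shift cm [ 0.03 -0.02  0.64]
turn [0.09 0.09 0.19]
```

Emit:
servo_tool(
  commands="0 0 0.25 0 0 0 0; 0 0 0.25 0 0 0 0; 0 0 0.2 0 0 0 0",
)

```text
t: 14.17
eef_pos: [0.5456, 0.0069, 0.15]
tcp_rot: [179.9, 0.1, -178.4]
contact_force: [-0.8, 0.5, -0.5]
grip_width: 0.0107
```

Emit:
servo_tool(
  commands="0 0 0.2 0 0 0 0; 0 0 0.2 0 0 0 0; 0 0 0 0 0 0 0",
)

```text
t: 14.42
eef_pos: [0.5453, 0.0069, 0.1449]
tcp_rot: [179.9, 0.1, -178.4]
contact_force: [-0.3, 0.6, -0.5]
grip_width: 0.0105
```

Emit:
servo_tool(
  commands="0 0 0.2 0 0 0 0; 0 0 0.2 0 0 0 0; 0 0 0 0 0 0 0",
)

```text
t: 14.67
eef_pos: [0.5454, 0.007, 0.1405]
tcp_rot: [179.9, 0.1, -178.4]
contact_force: [-0.7, -0.4, -0.4]
grip_width: 0.0108
```

Emit:
servo_tool(
  commands="0 0 0.2 0 0 0 0; 0 0 0.2 0 0 0 0; 0 0 0 0 0 0 0",
)

```text
t: 14.92
eef_pos: [0.5455, 0.007, 0.1362]
tcp_rot: [179.9, 0.1, -178.4]
contact_force: [-0.3, -0.7, -0.9]
grip_width: 0.0109
```

Emit:
servo_tool(
  commands="0 0 0.25 0 0 0 0; 0 0 0.25 0 0 0 0; 0 0 0 0 0 0 0",
)

```text
t: 15.17
eef_pos: [0.5455, 0.007, 0.1307]
tcp_rot: [179.9, 0.1, -178.4]
contact_force: [-0.5, -0.4, -0.4]
grip_width: 0.011
```

Emit:
servo_tool(
  commands="0 0 0.3 0 0 0 0; 0 0 0.3 0 0 0 0; 0 0 0.3 0 0 0 0",
)

```text
t: 15.42
eef_pos: [0.5468, 0.0071, 0.1227]
tcp_rot: [179.9, 0.2, -178.4]
contact_force: [-2.4, -0.1, 12.5]
grip_width: 0.011
```

Emit:
servo_tool(
  commands="0 0 0.3 0 0 0 0; 0 0 0.3 0 0 0 0; 0 0 0.3 0 0 0 0",
)

```text
t: 15.67
eef_pos: [0.5492, 0.0067, 0.1175]
tcp_rot: [179.8, 0.5, -178.4]
contact_force: [-6.6, -0.5, 19.5]
grip_width: 0.0109
```

Emit:
servo_tool(
  commands="0.25 0 0.3 0 -0.3 0 0; 0.25 0 0.3 0 -0.2 0 0; 0.2 0 0.3 0 0 0 0",
)

```text
t: 15.92
eef_pos: [0.5445, 0.0065, 0.1119]
tcp_rot: [179.7, 1.3, -178.5]
contact_force: [0.7, 1.2, 2.9]
grip_width: 0.0105
```

Emit:
servo_tool(
  commands="0.15 0 0.3 0 0 0 0; 0.15 0 0.3 0 0 0 0; 0.1 0 0.3 0 0 0 0",
)

```text
t: 16.17
eef_pos: [0.5421, 0.0065, 0.103]
tcp_rot: [179.6, 1.5, -178.5]
contact_force: [2.0, 0.8, 2.4]
grip_width: 0.0109
```

Emit:
servo_tool(
  commands="-0.15 0 0 0 0.7 0 0; -0.1 0 0.1 0 0.7 0 0; 0 0 0.2 0 0 0 0",
)

```text
t: 16.42
eef_pos: [0.5448, 0.0068, 0.1]
tcp_rot: [179.6, -0.0, -178.4]
contact_force: [-2.7, -0.3, 10.3]
grip_width: 0.0104
```

Emit:
servo_tool(
  commands="0 0 0.3 0 0 0 0; 0 0 0.3 0 0 0 0",
)

```text
t: 16.58
eef_pos: [0.5463, 0.0069, 0.0958]
tcp_rot: [179.6, -0.1, -178.4]
contact_force: [-5.2, -0.8, 22.7]
grip_width: 0.0107
```

Run:
```python
from h import *
delta([.5452,.0068,.106],[180,0,181.4])
s=grab('side');cv2.imwrite('pics/s5.png',s)
uv=proj('side',[.535,.007,.09]);x,y=int(uv[0]),int(uv[1]);print(x,y)
cv2.imwrite('pics/p8.png',cv2.resize(s[y-30:y+25,x-30:x+30],(720,660)[:2] and (650,596),interpolation=cv2.INTER_CUBIC))
c=s[y-40:y+20,x-15:x+15]; m=cv2.inRange(cv2.cvtColor(c,cv2.COLOR_BGR2HSV),(15,90,50),(35,255,255)); ys,xs=np.nonzero(m); print(sorted(zip(ys+y-40,xs+x-15)))
print("exp sleeve bottom/top",proj('side',[.5353,.0068,.0823]),proj('side',[.5353,.0068,.0943]))
```

```text
t 16.58 pos [0.5463 0.0069 0.0958] rpy [ 1.796e+02 -1.000e-01 -1.784e+02] F [-5.2 -0.8 22.7] w 0.0107
shift cm [ 0.11 -0.   -1.02]
turn [ 0.41 -0.08  0.15]
241 187
[(np.int64(189), np.int64(243)), (np.int64(190), np.int64(239)), (np.int64(190), np.int64(240)), (np.int64(190), np.int64(242)), (np.int64(190), np.int64(243)), (np.int64(191), np.int64(239)), (np.int64(191), np.int64(240)), (np.int64(191), np.int64(241)), (np.int64(191), np.int64(242)), (np.int64(191), np.int64(243))]
exp sleeve bottom/top [241.84939293 189.86602361] [241.71245987 186.3019626 ]
```

View pics/p8.png

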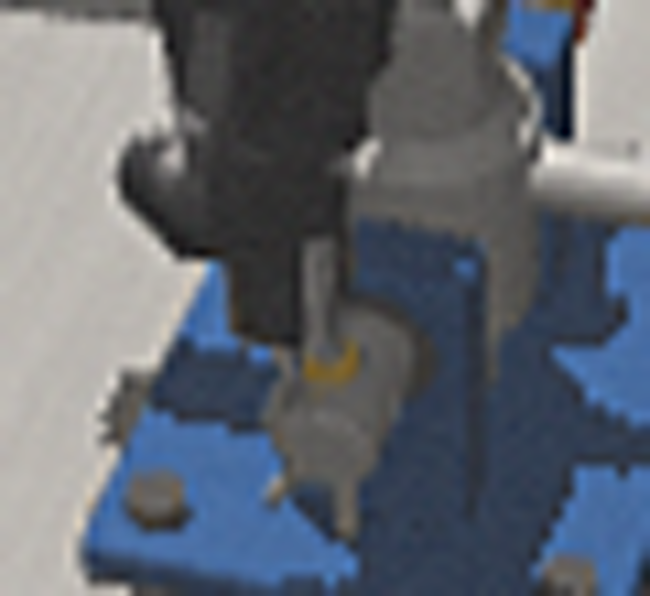

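The leg tip now shows under the pin (345,535), with the bow end at (280,490) below the pin's +x side and the sleeve at (330,365) on the pin. I check the heights numerically before releasing.

Run:
```python
from h import *
q=lambda u,v:np.round((211+(u+.5)/10.83-.5,157+(v+.5)/10.83-.5),1)
print("tip seen",q(345,540)); 
for dz in(0,.005,.01): print(dz,"tip",proj('side',[.5353,.0068,.037+dz]).round(1),"sleeve bottom front",proj('side',[.5353,.0130,.0823+dz]).round(1),"bow",proj('side',[.545,.0068,.044+dz]).round(1))
print("bow seen",q(275,500))
```

```text
tip seen [242.4 206.4]
0 tip [242.3 202.7] sleeve bottom front [241.  191.7] bow [238.5 200. ]
0.005 tip [242.3 201.4] sleeve bottom front [241.  190.2] bow [238.4 198.6]
0.01 tip [242.2 200. ] sleeve bottom front [240.9 188.7] bow [238.4 197.2]
bow seen [235.9 202.7]
```

Emit:
servo_tool(
  commands="0 0 -0.2 0 0 0 0; 0 0 0 0 0 0 0.05",
)

```text
t: 16.8
eef_pos: [0.5465, 0.0067, 0.0995]
tcp_rot: [179.6, -0.3, -178.5]
contact_force: [-5.4, 0.1, 11.2]
grip_width: 0.011
```

Emit:
servo_tool(
  commands="0 0 0 0 0 0 0.15; 0 0 0 0 0 0 0.28; 0 0 0 0 0 0 0.28; 0 0 0 0 0 0 0.28",
)

```text
t: 17.13
eef_pos: [0.546, 0.0066, 0.0984]
tcp_rot: [179.6, -0.6, -178.5]
contact_force: [-0.7, 0.5, -0.2]
grip_width: 0.0238
```

Emit:
servo_tool(
  commands="0 0 -0.5 0 0 0 0.28; 0 0 -1 0 0 0 0.28; 0 0 -2 0 0 0 0.28; 0 0 -3 0 0 0 0.28; 0 0 -4 0 0 0 0.28; 0 0 0 0 0 0 0.28",
)

```text
t: 17.63
eef_pos: [0.545, 0.0051, 0.2076]
tcp_rot: [179.8, -1.0, -178.5]
contact_force: [1.1, 0.3, -0.2]
grip_width: 0.0238
```

Run:
```python
from h import *
delta([.54,.2,.3])
s=grab('side');cv2.imwrite('pics/s6.png',s)
uv=proj('side',[.535,.007,.09]);x,y=int(uv[0]),int(uv[1])
cv2.imwrite('pics/p9.png',cv2.resize(s[y-30:y+25,x-30:x+30],(650,596),interpolation=cv2.INTER_CUBIC))
c=s[y-40:y+20,x-15:x+15]; m=cv2.inRange(cv2.cvtColor(c,cv2.COLOR_BGR2HSV),(15,90,50),(35,255,255)); ys,xs=np.nonzero(m); print(sorted(zip((ys+y-40).tolist(),(xs+x-15).tolist())))
for dz in(0,.005): print(dz,"sleeve mid",proj('side',[.5353,.0068,.0883+dz]),"coil",proj('side',[.5433,.0068,.12+dz]),"coil yellow +y face",proj('side',[.5433,.0128,.12+dz]))
```

```text
t 17.63 pos [0.545  0.0051 0.2076] rpy [ 179.8   -1.  -178.5] F [ 1.1  0.3 -0.2] w 0.0238
shift cm [ 0.15 19.53 -9.15]
[(178, 234), (179, 234), (179, 235), (179, 236), (179, 237), (180, 233), (180, 234), (180, 235), (180, 236), (180, 237), (181, 234), (181, 235), (181, 236), (181, 237), (181, 238), (182, 234), (182, 235), (182, 236), (182, 237), (186, 239), (186, 242), (186, 243), (187, 239), (187, 242), (187, 243), (188, 239), (188, 240), (188, 242), (188, 243), (189, 239), (189, 240), (189, 241), (189, 242), (189, 243), (190, 240), (190, 241), (190, 242), (190, 243), (191, 240), (191, 241), (191, 242), (191, 243), (192, 242)]
0 sleeve mid [241.78125153 188.09245541] coil [238.12445535 177.72947027] coil yellow +y face [237.27532747 179.45842208]
0.005 sleeve mid [241.7239707  186.60156366] coil [238.05092392 176.16066124] coil yellow +y face [237.1979836  177.88938501]
```

The last picture was refused because the viewer limit was reached, so I go on with numbers. The sleeve rows match home height. As a final check I feel the coil's top with closed fingers; it should be at z ≈ 0.131.

Emit:
servo_tool(
  commands="0.3 0.1 0 0 0.5 0 0; 0 0 1.5 0 0.5 0 0; 0 0 1.5 0 0 0 0; 0 0 1.5 0 0 0 0; 0 0 0.8 0 0 0 0; 0 0 0 0 0 0 0",
)

```text
t: 18.18
eef_pos: [0.5364, 0.0069, 0.1471]
tcp_rot: [179.7, -2.4, -178.5]
contact_force: [-0.9, -0.5, 0.5]
grip_width: -0.0
```

Emit:
servo_tool(
  commands="0 0 0.3 0 0 0 0; 0 0 0.3 0 0 0 0; 0 0 0.2 0 0 0 0",
)

```text
t: 18.43
eef_pos: [0.5353, 0.0067, 0.1379]
tcp_rot: [179.8, -2.6, -178.5]
contact_force: [-0.4, -0.1, -0.2]
grip_width: -0.0003
```

Emit:
servo_tool(
  commands="-0.15 0 0.2 0 -1.2 0 0; 0 0 0.2 0 -1 0 0; 0 0 0.2 0 0 0 0",
)

```text
t: 18.68
eef_pos: [0.5375, 0.0067, 0.132]
tcp_rot: [179.8, -0.2, -178.5]
contact_force: [0.3, 0.8, 0.2]
grip_width: -0.0002
```

Emit:
servo_tool(
  commands="0 0 0.2 0 0 0 0; 0 0 0.2 0 0 0 0; 0 0 0.2 0 0 0 0",
)

```text
t: 18.93
eef_pos: [0.5379, 0.0071, 0.1265]
tcp_rot: [179.7, -0.1, -178.5]
contact_force: [0.9, 1.0, 4.1]
grip_width: 0.0003
```

Emit:
servo_tool(
  commands="0 0 0.25 0 0 0 0; 0 0 0.25 0 0 0 0; 0 0 0.25 0 0 0 0",
)

```text
t: 19.18
eef_pos: [0.5415, 0.008, 0.1219]
tcp_rot: [179.6, 0.3, -178.5]
contact_force: [-1.4, 0.4, 14.2]
grip_width: 0.0003
```

Emit:
servo_tool(
  commands="0 0 -0.5 0 0 0 0; 0 0 -2 0 0 0 0; 0 0 -3 0 0 0 0; 0 0 -4 0 0 0 0; 0 3 -2 0 0 0 0; 0 4 0 0 0 0 0; 0 4 0 0 0 0 0; 0 4 0 0 0 0 0; 0 4 0 0 0 0 0; 0 0 0 0 0 0 0",
)

```text
t: 20.02
eef_pos: [0.5379, 0.2014, 0.2445]
tcp_rot: [179.5, 0.4, -179.0]
contact_force: [-1.2, 0.7, -0.3]
grip_width: -0.0001
```

Run:
```python
from h import *
delta([.54,.2,.3])
for n in("side","top"):
    s=grab(n); K=20
    u=proj(n,[.5353,.0068,.0883]);x,y=map(int,u);c=s[y-K:y+12,x-K:x+K]; m=cv2.inRange(cv2.cvtColor(c,cv2.COLOR_BGR2HSV),(15,90,50),(35,255,255))
    nl,lab,st,cen=cv2.connectedComponentsWithStats(m)
    for i in range(1,nl):
        if st[i,4]>3: print(n,st[i]+[x-K,y-K,0,0,0],cen[i]+[x-K,y-K])
    print(n,"exp sleeve",u,"coil",proj(n,[.5433,.0068,.12]))
t=s;H=cv2.cvtColor(t,cv2.COLOR_BGR2HSV)
r=cv2.inRange(H,(0,130,50),(8,255,255))|cv2.inRange(H,(172,130,50),(180,255,255)); r[:,:280]=0;r[:,320:]=0;r[:155]=0;r[200:]=0
ys,xs=np.nonzero(r);print("red",xs.min(),xs.max(),xs.mean())
# in-stand calibration of the side coil-face pixel
print("stand coil face exp",proj("side",[.4565+.0078+.006*.22,.2252-.0018+.006*.975,.1]),"seen 237.5 270.9")
```

```text
t 20.02 pos [0.5379 0.2014 0.2445] rpy [ 179.5    0.4 -179. ] F [-1.2  0.7 -0.3] w -0.0001
shift cm [-0.24 -0.09 -5.55]
side [233 179   6   4  19] [235.36842105 180.42105263]
side [239 186   5   7  24] [241.29166667 188.83333333]
side exp sleeve [241.78125153 188.09245541] coil [238.12445535 177.72947027]
top [242 179   5   3  12] [244.16666667 179.83333333]
top exp sleeve [244.62565092 180.29882993] coil [244.80136189 174.58530385]
red 297 300 298.3076923076923
stand coil face exp [239.09560128 270.61971623] seen 237.5 270.9
```

```bash
python3 -c "
from h import *
print(bot.hand_in())"
```

```text
the job is handed in; nothing more can be done
None
```

I pushed the locking pin home and fitted the R-clip through its cross hole. The job was handed in at about 20 s of the 61 s allowed, and no verdict was reported.

- **Pin:** It slid at about 7 N and stopped dead after about 20 mm. A firmer push, about 17 N at the wrist, gave no more movement. The red head then sat tight on the washers, and it was in the same place after the clip was fitted.
- **Clip:** I gripped it by the coil and lifted it out of the stand. The leg entered the hole with no force felt. The bow took about 20 N to push over, then the force fell to about 2 N. The highest wrist force I read was about 23 N, while seating the sleeve.
- **Last checks that agreed:** With the arm away, the sleeve was within 1 pixel (about 2 mm) of its home position in both views. The coil's offset matched what it was in the stand, so the clip stands upright.
- **Checks that disagreed:**
  - While seating, the fingers ended about 10 mm lower on the clip than planned.
  - The coil's top was felt at about z 0.127 m, against 0.131 expected.
  - The leg tip appeared about 4 pixels lower than predicted.
  - None of these suggests the clip is standing too high.
- **Not checked:**
  - The last close-up was refused by the 12-picture limit, so I judged that the bow had sprung back from the forces and the earlier picture.
  - I didn't measure the loose objects again after the job, but no move went near them.

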